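Shut the gift box and hold the sample tin over it with tongs

TASK

The gift box is packed: swing its lid fully shut. Then pick up the spring tongs, close them on the slim round metal tin (its polish must not be touched by the fingers) and hold it upright and still, a hand's breadth above the middle of the shut lid, ready to be glued there as the box's sample. The program finishes while the gripper is still squeezing the tongs and the tongs are holding the tin up; leave the other things on the bench where they are.

Things in the scene. Friction and masses are not known exactly. Their poses are not given: they have to be found in the camera images.
- gift_box: fixed open-topped teal gift box, 140 (x) x 180 (y) x 70 mm high, origin at the centre of its underside on the table; its lid is hinged along the rim on its own +x side. It stands to the left (+y) of the robot's middle, turned up to 0.25 rad, already packed (contents stay below the rim).
- lid (a joint): hinge angle of the gift box's lid: 0 shut flat on the rim, growing as it opens upward; starts between 0.6 and 1.1. The lid is a flat panel 140 x 180 x 8 mm with a 13 mm steel tab in the middle of its free edge. The hinge is stiff: the lid stays where it is left, and a push of about 1 N on its outer (upper) face near the free edge moves it.
- lid_hinge (a point): middle of the hinge line, on the lid's inner face (70.5 mm above the table), 70 mm from the box's centre in the box's +x; at lid angle a the panel runs 140 mm from here along (-cos a, 0, sin a) in the box's frame, its 8 mm of thickness lying outward along (sin a, 0, cos a)
- lid_middle (a point): centre of the lid's outer face; with the lid shut it lies over the box's centre, facing up, 78.5 mm above the table
- tongs: steel spring tongs lying flat on the table, loose, 80 g, 200 mm long: two upright straps 26 mm high (z 0 to 26 mm) joined by a round spine at the rear. Origin on the underside, midway between the straps at the place to grip; +x points to the jaws, y across the straps, z up. Spine at x = -85 mm, centre of the jaws at x = +90 mm, tip at x = +106 mm.
- tongs_grip (a point): 13 mm above the tongs' origin: where to squeeze. At rest the straps' outer faces are 49 mm apart here, diverging forward by 0.04 rad each; squeezing takes 3 N to begin, 5 N to close on the tin (faces then 36 mm apart, converging by 0.04). Let go, they spring open. Held with the pads some 44 mm apart, the tongs can be lifted with jaws open.
- tongs_jaws (a point): point midway between the jaws, 13 mm above the tongs' underside, 90 mm ahead of point tongs_grip along the tongs' x. Each jaw is a shallow black V, 28 mm long, 26 mm high, open inward, that centres a round thing; at rest some 40 mm are free between the jaws' edges (30 mm with the pads 44 mm apart; lower them over the tin from above), and the jaws span 70 mm outside.
- tin: slim round polished aluminium tin, standing upright, 26 mm in diameter, 42 mm high, about 45 g, origin at the centre of its underside, z up. The smallest in width of the three metal tins that stand in a row beyond the tongs, in any order.
- flat_tin: bystander: low wide round aluminium tin, 48 mm in diameter, 24 mm high, origin at the centre of its underside
- square_tin: bystander: square aluminium canister 32 x 32 x 55 mm with a small round cap (63 mm overall), origin at the centre of its underside
- paper_tube: bystander: upright cardboard tube, 64 mm in diameter, 130 mm high, origin at the centre of its underside; stands beyond the row, near the middle
- tape_roll: bystander: roll of clear tape lying flat, 90 mm in diameter, 24 mm high, origin at the centre of its underside; lies in front of the gift box
- ring_box: bystander: small dark closed box, 58 x 58 x 42 mm, origin at the centre of its underside; to the right of the tongs
- marker: bystander: dark marker pen lying flat, 125 mm long, 15 mm thick, origin at the centre of its underside, x along it; lies left in front of the gift box

How it is judged:
On the way, in this order (a step that is already met when the one before it is completed fails the run):
1. the gift box's lid is shut (value of joint lid below 0.06 rad), for 0.2 s.
2. the tongs, gripped by the fingers, lift the tin (contact force between tongs and tin above 0.5 N and contact force between the fingers and tongs above 1 N and contact force between the fingers and tin below 0.05 N and height (world z) of tin above 0.03 m), for 0.2 s.
At the end, for the whole second after the job is handed in: lid shut (within 0.06 rad); fingers grip the tongs, tongs grip the tin, fingers do not touch the tin; tin upright within 0.4 rad, still, within 45 mm (level) of the lid's middle, its underside over 105 mm above the table (26 mm clear of the lid); tin and tongs not on the box (contact force between tongs and tin above 0.5 N and contact force between the fingers and tongs above 1 N and contact force between the fingers and tin below 0.05 N and value of joint lid below 0.06 rad and horizontal distance between tin and lid_middle below 0.045 m and height (world z) of tin above 0.105 m and angle between tin's own z axis and vertical below 0.4 rad and linear speed of tin below 0.03 m/s and contact force between each of tin, tongs and gift_box below 0.05 N); the arm keeps its last pose, push and grip.
It fails at once if the fingers touch the polished tin (contact force between the fingers and tin above 0.5 N).
It fails at once if a bystander is disturbed (30 mm) (distance of any of flat_tin, square_tin, paper_tube, tape_roll, ring_box, marker from where it was at the start of the episode above 0.03 m).
It also fails if it takes over 48 s, if anything falls off the work surface, if the arm or the gripper's body presses on something with over 40 N, if the wrist force passes 120 N, or if a joint passes its speed limit or range.

ROBOT

A 7-joint arm with a two-finger parallel gripper is mounted at the origin on the work surface. World frame = base frame: x ahead of the robot, y to its left, z up, the work surface at z = 0. Lengths are in m, angles in rad, forces in N, time in s.
With the tool pointing down it reaches from about 0.4 to 0.875 m from the base axis. Payload 19.3 kg.
Tool frame: the origin (TCP) lies at the very end of the fingers, on their centre line; the grasp point (between the pads) lies 19 mm behind it; z points along the fingers, y is the line along which they close (so a half turn about z gives the same grasp; the last joint's range is limited). The gripper opens to 85 mm and grips with 20 to 120 N. Pads are 22 mm wide; open, the fingers measure 114 mm over their backs; the gripper's body (76 mm by 85 mm) begins 54 mm behind the grasp point. The pads swing forward as they close: fully open they stand 13 mm farther back than shut.
Start: joints at [1.137, 0.521, -0.036, 1.599, 0.021, 1.021, -0.113], TCP at [0.222, -0.584, 0.231] pointing down, gripper open.
Joint ranges: [-2.91, 2.91], [-0.3, 2.13], [-1.5, 1.42], [0.17, 2.43], [-1.26, 4.41], [0.16, 1.93], [-2.52, 2.52]. Speed limits (rad/s): [1.89, 1.89, 2.39, 2.39, 3.01, 3.01, 3.01].

INTERFACE

Orientations are given as [roll, pitch, yaw] about the fixed x, y, z axes, in that order (R = Rz(yaw) Ry(pitch) Rx(roll)).
In Python, from workcell import bot gives the robot as it stands.
- The arm moves only by the shell command python3 -m crank 'ROWS' [FORCE]. ROWS is a JSON object of lists of equal length, an entry for each row: "travel": the shift along the world's x, y, z in cm, a list of three; "turn": the turn, a rotation vector about the world's x, y, z in degrees, a list of three; "gripper": the closure, from 0 (fully open) to 1 (shut). A call has exactly 5 rows; each row is the pose to reach, as a shift and turn from the pose commanded when the call began; what a row does not reach only later rows make up. A row lasts 1/10 s, in which the tool goes at most 50 mm and 8.59 degrees, less where a joint would pass 70% of its speed; a pose out of reach is approached as far as the arm can. A call with a gripper value outside its range is refused whole. The fingers move at their own pace and stop on an object; FORCE is the grip in N (left out, the last holds). Time passes only in rows, so rows that repeat a pose let the fingers close, or fill a call up. It gives the time, the measured TCP pose, the force, the opening and the grip force at its end, in the units of the state.
- bot.observe(): the state, without advancing time (a new reading comes with each control period).
- bot.grab_frame(name): name is "scene" or "top" or "wrist"; returns a dict with "pixels" (384x512x3 uint8, red, green, blue), "fx", "fy", "cx", "cy" (pixels), "extrinsics" (4x4, takes a point from world to camera coordinates). Camera axes: x right, y down, z forward; pixel columns grow to the right and rows downward; lengths in m; the calibration is good to about 2 mm. A picture is of the moment at which its call begins. There is no depth.
- bot.job_done(): hands the job in; it is judged then, once.
The state is a dict: "clock": time; "qpos": joint angles; "qd": joint speeds; "joint_efforts": joint torques, N m; "position": TCP position; "tool_rot": TCP orientation; "force": force on the tool from outside, world axes, zero at the start; "moment": the same for the moment, N m; "grip_width": finger opening in m; "finger_force": force on a finger pad.
Only numpy, scipy, OpenCV 4.12 (cv2) and the standard library are available. Lean on these libraries where they do the work, as an engineer would, in place of code of your own. Each camera call takes 0.05 s, during which the arm holds its last target. There are 200 camera calls.

## Working session

There is one attempt and no reset: what is moved stays moved. The work goes in short steps, Python scripts to look and compute and a shell command to move; the robot and the scene stay as the last step left them, time stands still between calls to the robot, and variables do not carry over. Pictures are saved under pics/ and viewed, at most 10 in all, crops included, and the job is handed in when it is done.

```bash
mkdir -p pics; ls
python3 - <<'E'
from workcell import bot
import cv2,numpy as np,pickle
s=bot.observe();print({k:np.round(v,3).tolist() for k,v in s.items()})
d={}
for n in("scene","top"):
    f=bot.grab_frame(n);d[n]=f;cv2.imwrite(f"pics/{n}0.png",f["pixels"][:,:,::-1])
    E=np.array(f["extrinsics"]);print(n,f["fx"],f["fy"],f["cx"],f["cy"],E.round(4).tolist(),(-E[:3,:3].T@E[:3,3]).round(3))
pickle.dump(d,open("f0.pkl","wb"))
E
```

```text
pics
{'clock': 0.0, 'qpos': [1.137, 0.522, -0.036, 1.6, 0.021, 1.021, -0.113], 'qd': [0.001, -0.0, -0.001, 0.001, 0.001, -0.0, 0.0], 'joint_efforts': [-0.002, -92.709, 1.979, -36.993, 0.018, 0.008, 0.0], 'position': [0.222, -0.584, 0.231], 'tool_rot': [-3.14, 0.0, 0.364], 'force': [0.547, 1.037, 0.624], 'moment': [-0.01, -0.041, 0.009], 'finger_force': 0.0, 'grip_width': 0.085}
scene 485.24864882140105 485.24864882140105 260.90309735350144 189.51678066652588 [[0.5368, 0.8435, -0.0188, -0.244], [0.5646, -0.3757, -0.7349, -0.2846], [-0.6269, 0.3839, -0.6779, 1.6456], [0.0, 0.0, 0.0, 1.0]] [ 1.323 -0.533  0.902]
top 367.66514506118347 367.66514506118347 253.8468730349866 193.70508380717754 [[0.0254, -0.9995, -0.0161, -0.0648], [-0.9891, -0.0228, -0.1457, 0.5542], [0.1453, 0.0197, -0.9892, 0.9409], [0.0, 0.0, 0.0, 1.0]] [ 0.413 -0.071  1.01 ]
```

View pics/scene0.png

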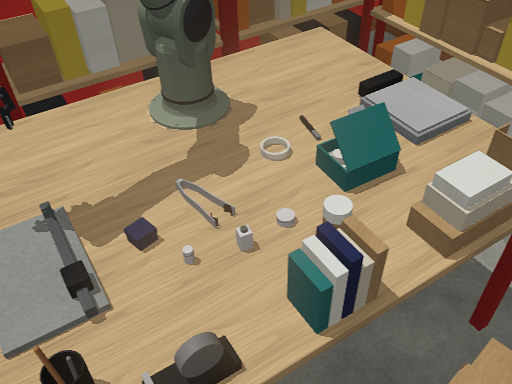

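View pics/top0.png

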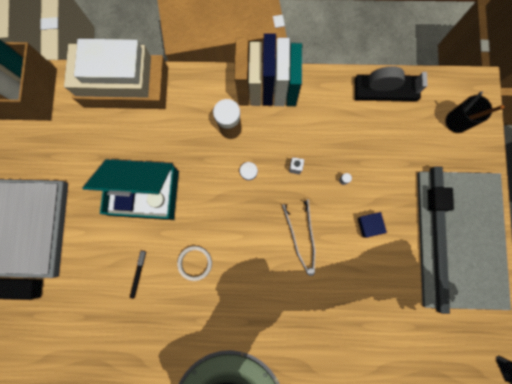

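The slim tin is at scene (188,254) and top (345,178). The tongs' spine is at top (310,270), with the jaws at (285,206) and (306,202). The box is at top (140,190), with its lid hinged on the far (+x) side. I'll enlarge these areas to get better pixel positions.

Run:
```python
import cv2,pickle,numpy as np
d=pickle.load(open("f0.pkl","rb"))
t=d["top"]["pixels"][:,:,::-1]
a=cv2.resize(t[150:282,75:205],None,fx=4.5,fy=4.5,interpolation=cv2.INTER_CUBIC)[:590,:395*2]
b=cv2.resize(t[150:282,265:395],None,fx=4.5,fy=4.5,interpolation=cv2.INTER_CUBIC)[:590]
cv2.imwrite("pics/c1.png",a);cv2.imwrite("pics/c2.png",b)
s=d["scene"]["pixels"][:,:,::-1]
cv2.imwrite("pics/c3.png",cv2.resize(s[95:265,170:410],None,fx=3.3,fy=3.3,interpolation=cv2.INTER_CUBIC))
```

```text
(no output)
```

View pics/c1.png

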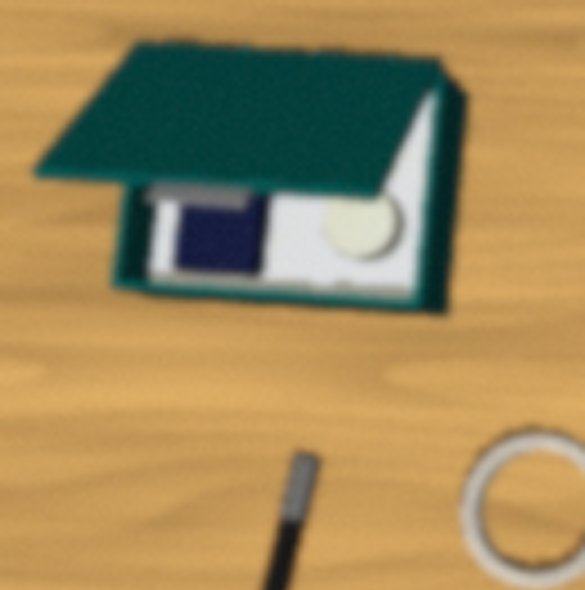

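View pics/c2.png

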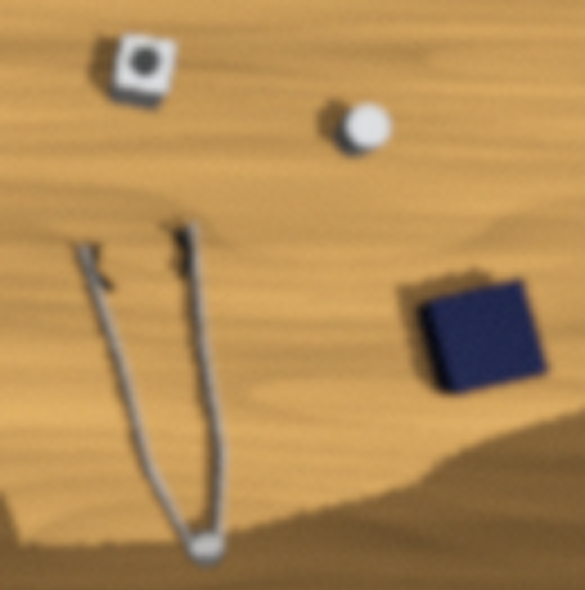

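View pics/c3.png

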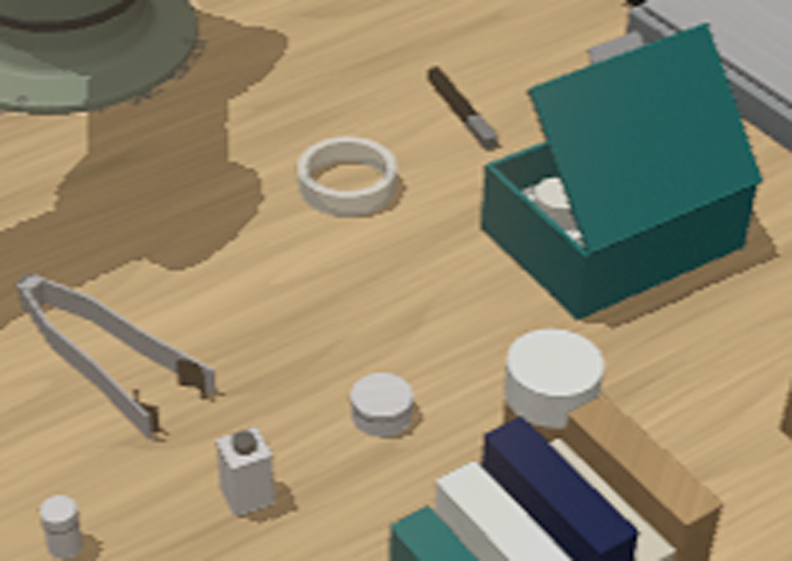

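```bash
cat > h.py <<'E'
import numpy as np,pickle
from scipy.optimize import least_squares
d=pickle.load(open("f0.pkl","rb"))
OFF={"c1":("top",75,150,4.5),"c2":("top",265,150,4.5),"c3":("scene",170,95,3.3)}
def px(c,u,v):
    n,a,b,k=OFF[c]; return n,np.array([(u+.5)/k-.5+a,(v+.5)/k-.5+b])
def proj(f,P):
    p=np.array(f["extrinsics"])[:3]@np.r_[P,1]; return np.array([f["fx"]*p[0]/p[2]+f["cx"],f["fy"]*p[1]/p[2]+f["cy"]])
def ray(f,uv,z):
    E=np.array(f["extrinsics"]);R=E[:3,:3];c=-R.T@E[:3,3]
    w=R.T@np.array([(uv[0]-f["cx"])/f["fx"],(uv[1]-f["cy"])/f["fy"],1]);return c+w*(z-c[2])/w[2]
def at(c,u,v,z): n,q=px(c,u,v); return ray(d[n],q,z)
E
python3 - <<'E'
from h import *
print("tin",at("c2",367,127,.042),at("c3",60,509,.042))
print("sq",at("c2",145,62,.063),at("c3",245,441,.063))
print("ring",[at("c2",*p,.042).round(3) for p in((422,300),(525,283),(547,372),(452,391))])
print("spine",at("c2",207,545,.026),at("c3",30,282,.026))
L,R=at("c2",82,245,.026),at("c2",190,225,.026)
print("tips",L,R,at("c3",213,372,.026),at("c3",153,415,.026))
S=at("c2",207,545,.026);m=(L+R)/2
print("len",np.linalg.norm(m-S),"yaw",np.arctan2(*(m-S)[1::-1]),np.linalg.norm(L-R))
print("flat",ray(d["top"],(248,171),.024),"tube",ray(d["top"],(227,113),.13),"tape",ray(d["top"],(195,263),.024))
obs=[("c1",113,288,-.07,.09,.07,0),("c1",418,303,-.07,-.09,.07,0),("c1",445,312,-.07,-.09,0,0),
("c3",485,165,-.07,-.09,.07,0),("c3",580,318,.07,-.09,0,0),("c3",745,248,.07,.09,0,0),
("c1",37,175,.140,.09,.008,1),("c1",380,195,.140,-.09,.008,1),("c3",530,92,.140,-.09,.008,1),("c3",708,25,.14,.09,.008,1),
("c1",137,43,0,.09,.008,1),("c1",440,60,0,-.09,.008,1),("c3",590,250,0,-.09,.008,1),("c3",760,182,0,.09,.008,1)]
def P(p,o):
    x,y,t,a=p;c,u,v,l,w,h,k=o
    if k: l,w,z=.07-l*np.cos(a)+h*np.sin(a),w,.0705+l*np.sin(a)+h*np.cos(a)
    else: z=h
    return np.array([x+l*np.cos(t)-w*np.sin(t),y+l*np.sin(t)+w*np.cos(t),z])
def res(p): return np.concatenate([proj(d[px(*o[:3])[0]],P(p,o))-px(*o[:3])[1] for o in obs])
s=least_squares(res,[.6,.3,0,.9],loss="soft_l1");print(s.x,res(s.x).reshape(-1,2).round(1).tolist())
a=s.x[3]
for o in [(0,0,0,.14,0,.008,1),(0,0,0,.13,0,.008,1),(0,0,0,.153,0,.008,1)]: print("free",P(s.x,o))
E
```

```text
tin [ 0.60384161 -0.29667992  0.042     ] [ 0.60553561 -0.29580687  0.042     ]
sq [ 0.63550832 -0.16290918  0.063     ] [ 0.63879784 -0.16321744  0.063     ]
ring [array([ 0.502, -0.328,  0.042]), array([ 0.513, -0.388,  0.042]), array([ 0.462, -0.399,  0.042]), array([ 0.449, -0.344,  0.042])]
spine [ 0.35729308 -0.20495389  0.026     ] [ 0.35698854 -0.20350932  0.026     ]
tips [ 0.53135061 -0.12984344  0.026     ] [ 0.54492191 -0.19423973  0.026     ] [ 0.53245123 -0.13017519  0.026     ] [ 0.54726967 -0.19128569  0.026     ]
len 0.1858647957940181 yaw 0.2329811857598708 0.06581080642560884
flat [ 0.62044434 -0.03345893  0.024     ] tube [0.74514329 0.01926357 0.13      ] tape [0.36915838 0.09989315 0.024     ]
[ 0.55725778  0.25428336 -0.03632428  0.80091299] [[-0.8, -0.2], [0.6, 0.7], [0.9, 0.7], [-0.3, 0.1], [-0.7, 1.0], [-0.1, -0.3], [-1.3, -0.1], [-0.4, 0.0], [-0.7, -1.0], [-1.0, -0.8], [-0.3, -1.2], [0.5, -1.1], [0.5, 1.5], [1.5, -0.4]]
free [0.53556882 0.25507154 0.17658728]
free [0.54252474 0.25481876 0.16940736]
free [0.52652612 0.25540015 0.18592117]
```

```bash
python3 -m crank '{"travel":[[1.8,4.6,0],[3.6,9.2,0],[5.4,13.8,0],[7.2,18.4,0],[9,23,0]],"turn":[[0,0,0],[0,0,0],[0,0,0],[0,0,0],[0,0,0]],"gripper":[1,1,1,1,1]}' 20
python3 -m crank '{"travel":[[1.8,4.6,0],[3.6,9.2,0],[5.4,13.8,0],[7.2,18.4,0],[9,23,0]],"turn":[[0,0,0],[0,0,0],[0,0,0],[0,0,0],[0,0,0]],"gripper":[1,1,1,1,1]}'
```

```text
clock: 0.6
position: [0.3126, -0.3521, 0.2312]
tool_rot: [-3.141, 0.0, 0.364]
force: [1.7, -0.2, 0.4]
grip_width: 0.0123
finger_force: 0.0
clock: 1.1
position: [0.4026, -0.1222, 0.2314]
tool_rot: [3.141, -0.0, 0.364]
force: [1.8, -0.8, -0.7]
grip_width: -0.0001
finger_force: 0.0
```

```bash
python3 -m crank '{"travel":[[1.8,4.6,0],[3.6,9.2,0],[5.4,13.8,0],[7.2,18.4,0],[9,23,0]],"turn":[[0,0,0],[0,0,0],[0,0,0],[0,0,0],[0,0,0]],"gripper":[1,1,1,1,1]}'
python3 -m crank '{"travel":[[1.8,4.6,0],[3.6,9.2,0],[5.3,14.9,0],[5.3,14.9,0],[5.3,14.9,0]],"turn":[[0,0,0],[0,0,0],[0,0,0],[0,0,0],[0,0,0]],"gripper":[1,1,1,1,1]}'
```

```text
clock: 1.6
position: [0.4926, 0.1078, 0.2312]
tool_rot: [3.142, 0.0, 0.364]
force: [1.3, -0.6, 0.2]
grip_width: 0.0003
finger_force: 0.0
clock: 2.1
position: [0.5448, 0.2568, 0.2305]
tool_rot: [-3.141, 0.001, 0.367]
force: [-0.4, -0.8, -0.3]
grip_width: -0.0001
finger_force: 0.0
```

```bash
python3 -m crank '{"travel":[[0,0,-2.5],[0,0,-5],[0,0,-6.5],[-0.5,0,-7.5],[-1,0,-8.5]],"turn":[[0,0,0],[0,0,0],[0,0,0],[0,0,0],[0,0,0]],"gripper":[1,1,1,1,1]}'
python3 -m crank '{"travel":[[-0.5,0,-1],[-1,0,-2],[-1.5,0,-3.2],[-2,0,-4.4],[-2.3,0,-5.6]],"turn":[[0,0,0],[0,0,0],[0,0,0],[0,0,0],[0,0,0]],"gripper":[1,1,1,1,1]}'
python3 -m crank '{"travel":[[0,0,-0.4],[0,0,-0.7],[0,0,-1.0],[0,0,-1.2],[0,0,-1.4]],"turn":[[0,0,0],[0,0,0],[0,0,0],[0,0,0],[0,0,0]],"gripper":[1,1,1,1,1]}'
```

```text
clock: 2.6
position: [0.5352, 0.2544, 0.1462]
tool_rot: [3.142, -0.0, 0.363]
force: [0.3, 0.2, 1.8]
grip_width: -0.0001
finger_force: 0.4
clock: 3.1
position: [0.5119, 0.2549, 0.0894]
tool_rot: [-3.142, -0.0, 0.364]
force: [0.5, 0.4, 1.2]
grip_width: -0.0001
finger_force: 0.3
clock: 3.6
position: [0.5127, 0.2551, 0.0777]
tool_rot: [3.141, -0.001, 0.363]
force: [-16.2, -8.6, 56.4]
grip_width: -0.0002
finger_force: 28.4
```

```bash
python3 -m crank '{"travel":[[0,0,0.2],[0,0,2],[0,0,6],[0,0,11],[0,0,15]],"turn":[[0,0,0],[0,0,0],[0,0,0],[0,0,0],[0,0,0]],"gripper":[1,1,1,1,1]}'
python3 -m crank '{"travel":[[-0.8,-4.8,0],[-1.6,-9.6,0],[-2.4,-14.4,0],[-3.2,-19.2,0],[-4,-24,0]],"turn":[[0,0,0],[0,0,0],[0,0,0],[0,0,-4],[0,0,-7.5]],"gripper":[0.3,0.3,0.3,0.3,0.3]}'
python3 -m crank '{"travel":[[-0.8,-4.8,0],[-1.6,-9.6,0],[-2.4,-14.4,0],[-3.4,-19.2,0],[-3.4,-20,0]],"turn":[[0,0,0],[0,0,0],[0,0,0],[0,0,0],[0,0,0]],"gripper":[0.3,0.3,0.3,0.3,0.3]}'
python3 - <<'E'
from workcell import bot
import cv2,numpy as np,pickle
d={}
for n in("scene","top","wrist"):
    f=bot.grab_frame(n);d[n]=f
pickle.dump(d,open("f1.pkl","wb"))
w=d["wrist"]["pixels"][:,:,::-1]; cv2.imwrite("pics/w1.png",w)
cv2.imwrite("pics/w1s.png",np.hstack([w[:,:],cv2.resize(d["scene"]["pixels"][95:215,290:410,::-1],(288,384))]))
E
```

```text
clock: 4.1
position: [0.5126, 0.255, 0.229]
tool_rot: [-3.141, -0.001, 0.364]
force: [0.2, -0.2, -0.2]
grip_width: -0.0002
finger_force: 0.0
clock: 4.6
position: [0.4719, 0.0129, 0.2267]
tool_rot: [3.141, -0.001, 0.23]
force: [2.2, -0.3, -0.3]
grip_width: 0.0598
finger_force: 0.0
clock: 5.1
position: [0.4366, -0.1905, 0.2265]
tool_rot: [3.14, 0.0, 0.226]
force: [0.1, 1.0, -0.6]
grip_width: 0.0598
finger_force: 0.0
```

View pics/w1s.png

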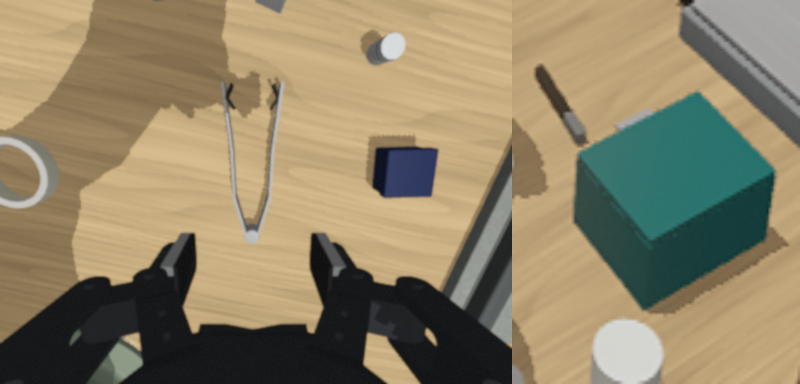

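The lid is shut flat. In the wrist view the tongs' spine is at (251,236), the strap tips at (224,84) and (282,84), and the tin's top at (392,46).

Run:
```python
from h import *
w=pickle.load(open("f1.pkl","rb"))["wrist"]
S,L,R=[ray(w,p,.026) for p in((251,236),(224,84),(282,84))]
m=(L+R)/2;v=m-S;y=np.arctan2(v[1],v[0]);u=v/np.linalg.norm(v)
print(S,L,R,np.linalg.norm(v),np.linalg.norm(L-R),"yaw",y,"grip",S+.085*u,m-.106*u,"tin",ray(w,(392,46),.042))
```

```text
[ 0.35417129 -0.20531564  0.026     ] [ 0.52772348 -0.13384201  0.026     ] [ 0.5425769  -0.19730084  0.026     ] 0.18529156898088292 0.0651739795583334 yaw 0.2161752808282091 grip [ 0.43719291 -0.18708352  0.026     ] [ 0.43161734 -0.18830795  0.026     ] tin [ 0.60256261 -0.29772345  0.042     ]
```

```bash
python3 -m crank '{"travel":[[0,0.4,-4],[0,0.4,-8],[0,0.4,-12],[0,0.4,-15],[0,0.4,-17]],"turn":[[0,0,0],[0,0,0],[0,0,0],[0,0,0],[0,0,0]],"gripper":[0.3,0.3,0.3,0.3,0.3]}'
python3 -c "
from workcell import bot;s=bot.observe();print(s['position'],s['tool_rot'],s['force'])"
```

```text
clock: 5.75
position: [0.4383, -0.1789, 0.0544]
tool_rot: [-3.14, 0.001, 0.236]
force: [1.1, -0.2, 0.3]
grip_width: 0.0598
finger_force: 0.0
[ 0.43829953 -0.17885395  0.05444251] [-3.13985424e+00  9.19185908e-04  2.35582438e-01] [ 1.08547611 -0.16064948  0.28127134]
```

```bash
python3 -m crank '{"travel":[[-0.2,-0.7,0],[-0.2,-0.7,-2],[-0.2,-0.7,-4],[-0.2,-0.7,-5],[-0.2,-0.7,-5.3]],"turn":[[0,0,0],[0,0,0],[0,0,0],[0,0,0],[0,0,0]],"gripper":[0.3,0.3,0.3,0.3,0.3]}'
python3 -m crank '{"travel":[[0,0,0],[0,0,0],[0,0,0],[0,0,0],[0,0,0]],"turn":[[0,0,0],[0,0,0],[0,0,0],[0,0,0],[0,0,0]],"gripper":[0.4,0.4,0.42,0.42,0.42]}'
```

```text
clock: 6.25
position: [0.4365, -0.1877, 0.0034]
tool_rot: [-3.141, 0.0, 0.234]
force: [0.7, -0.1, 0.7]
grip_width: 0.06
finger_force: 0.0
clock: 6.75
position: [0.4369, -0.1882, 0.0042]
tool_rot: [3.141, -0.001, 0.233]
force: [0.2, 1.6, 6.4]
grip_width: 0.0495
finger_force: 5.5
```

```bash
python3 -m crank '{"travel":[[0,0,0.2],[0,0,0.4],[0,0,0.4],[0,0,0.4],[0,0,0.4]],"turn":[[0,0,0],[0,0,0],[0,0,0],[0,0,0],[0,0,0]],"gripper":[0.42,0.42,0.45,0.48,0.48]}'
python3 -m crank '{"travel":[[0,0,0],[0,0,0],[0,0,0],[0,0,0],[0,0,0]],"turn":[[0,0,0],[0,0,0],[0,0,0],[0,0,0],[0,0,0]],"gripper":[0.49,0.49,0.49,0.49,0.49]}'
```

```text
clock: 7.25
position: [0.4363, -0.1881, 0.0073]
tool_rot: [-3.142, 0.0, 0.233]
force: [0.3, -0.7, 0.5]
grip_width: 0.0444
finger_force: 3.8
clock: 7.75
position: [0.4363, -0.1881, 0.0073]
tool_rot: [-3.142, 0.0, 0.233]
force: [-0.1, -0.4, -0.8]
grip_width: 0.0438
finger_force: 3.9
```

```bash
python3 -m crank '{"travel":[[0,0,0.4],[0,0,1],[0,0,2],[0,0,3.2],[0,0,4.4]],"turn":[[0,0,0],[0,0,0],[0,0,0],[0,0,0],[0,0,0]],"gripper":[0.49,0.49,0.49,0.49,0.49]}'
python3 -m crank '{"travel":[[0,0,1.2],[0,0,2.4],[0,0,3.6],[0,0,4.8],[0,0,5.6]],"turn":[[0,0,0],[0,0,0],[0,0,0],[0,0,0],[0,0,0]],"gripper":[0.49,0.49,0.49,0.49,0.49]}'
python3 -m crank '{"travel":[[0,0,0],[0,0,0],[0,0,0],[0,0,0],[0,0,0]],"turn":[[0,0,-5],[0,0,-10],[0,0,-15],[0,0,-20],[0,0,-25]],"gripper":[0.49,0.49,0.49,0.49,0.49]}'
python3 - <<'E'
from workcell import bot
import cv2,numpy as np,pickle
d={}
for n in("scene","wrist"):
    d[n]=bot.grab_frame(n)
pickle.dump(d,open("f2.pkl","wb"))
cv2.imwrite("pics/w2.png",np.hstack([d["wrist"]["pixels"][:,:,::-1],cv2.resize(d["scene"]["pixels"][130:274,140:248,::-1],(288,384))]))
E
```

```text
clock: 8.25
position: [0.4365, -0.1882, 0.0526]
tool_rot: [3.141, -0.0, 0.233]
force: [0.5, -0.7, -1.1]
grip_width: 0.0437
finger_force: 3.9
clock: 8.75
position: [0.4366, -0.1882, 0.1085]
tool_rot: [3.141, -0.001, 0.233]
force: [0.3, -0.4, -0.2]
grip_width: 0.0436
finger_force: 3.9
clock: 9.25
position: [0.4364, -0.188, 0.1075]
tool_rot: [-3.141, 0.0, -0.207]
force: [0.0, 0.2, -0.9]
grip_width: 0.0435
finger_force: 3.9
```

View pics/w2.png

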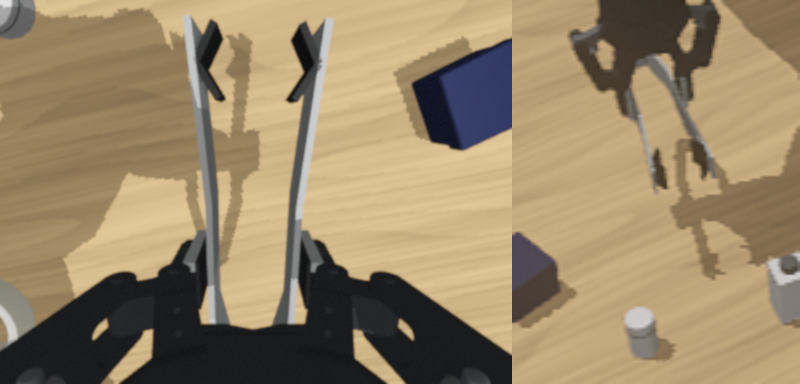

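The tongs are held level with the jaws open. In the wrist view the strap tips are at (188,16) and (331,18). The tin is clear below.

Run:
```python
from h import *
from workcell import bot
F=pickle.load(open("f2.pkl","rb"));w=F["wrist"]
s=bot.observe();p=s["position"];y=s["tool_rot"][2];print(p,s["tool_rot"])
c,sn=np.cos(y),np.sin(y)
for zt in (.116,.126,.136):
    L,R=ray(w,(188,16),zt),ray(w,(331,18),zt)
    m=(L+R)/2-p
    print(zt,np.linalg.norm(L-R),"tip in tool: fwd",c*m[0]+sn*m[1],"left",-sn*m[0]+c*m[1])
# scene check: tips
k=108/288
for q in((657,188),(713,178)):
    uv=((q[0]-512+.5)*k-.5+140,(q[1]+.5)*k-.5+130);print(ray(F["scene"],uv,.100)-p)
uv=((640-512+.5)*k-.5+140,(316+.5)*k-.5+130);print("tin",ray(F["scene"],uv,.042))
```

```text
[ 0.4363951  -0.18796503  0.10748096] [ 3.14155619e+00  1.20680728e-04 -2.04872957e-01]
0.116 0.059344255077205685 tip in tool: fwd 0.10714550785973623 left -0.004842750195304665
0.126 0.05492732205446556 tip in tool: fwd 0.10431846073704933 left -0.0046137458146405415
0.136 0.050510389031725424 tip in tool: fwd 0.10149141361436252 left -0.004384741433976366
[ 0.08865834 -0.044041   -0.00748096]
[ 0.10503555  0.00411169 -0.00748096]
tin [ 0.60341823 -0.2951428   0.042     ]
```

```bash
python3 -m crank '{"travel":[[2,-1.5,0],[4,-3.3,0],[6,-5,0],[8,-6.8,0],[8.7,-7.3,0]],"turn":[[0,0,-3],[0,0,-6],[0,0,-9],[0,0,-11],[0,0,-11]],"gripper":[0.48,0.47,0.46,0.46,0.46]}'
python3 -m crank '{"travel":[[0,0,-1],[0,0,-2],[0,0,-3],[0,0,-4],[0,0,-4.3]],"turn":[[0,0,0],[0,0,0],[0,0,0],[0,0,0],[0,0,0]],"gripper":[0.46,0.46,0.46,0.46,0.46]}'
python3 -m crank '{"travel":[[0,0,0],[0,0,0],[0,0,0],[0,0,0],[0,0,0]],"turn":[[0,0,0],[0,0,0],[0,0,0],[0,0,0],[0,0,0]],"gripper":[0.46,0.46,0.46,0.46,0.46]}'
python3 - <<'E'
from workcell import bot
import cv2,numpy as np,pickle
d={}
for n in("scene","wrist"):
    d[n]=bot.grab_frame(n)
pickle.dump(d,open("f3.pkl","wb"));print(bot.observe()["tool_rot"])
cv2.imwrite("pics/w3.png",np.hstack([cv2.resize(d["wrist"]["pixels"][0:150,170:345,::-1],(466,400),interpolation=cv2.INTER_CUBIC),cv2.resize(d["scene"]["pixels"][200:290,140:215,::-1],(333,400),interpolation=cv2.INTER_CUBIC)]))
E
```

```text
clock: 9.85
position: [0.5246, -0.2627, 0.1073]
tool_rot: [3.141, -0.001, -0.395]
force: [0.3, -0.5, -1.0]
grip_width: 0.0464
finger_force: 3.3
clock: 10.35
position: [0.5226, -0.2605, 0.0629]
tool_rot: [-3.142, 0.002, -0.395]
force: [0.5, 0.4, -1.0]
grip_width: 0.046
finger_force: 3.3
clock: 10.85
position: [0.5235, -0.2611, 0.0646]
tool_rot: [-3.142, -0.0, -0.395]
force: [-0.5, -0.4, -1.4]
grip_width: 0.0459
finger_force: 3.3
[-3.14159229e+00 -2.76359323e-04 -3.95543531e-01]
```

View pics/w3.png

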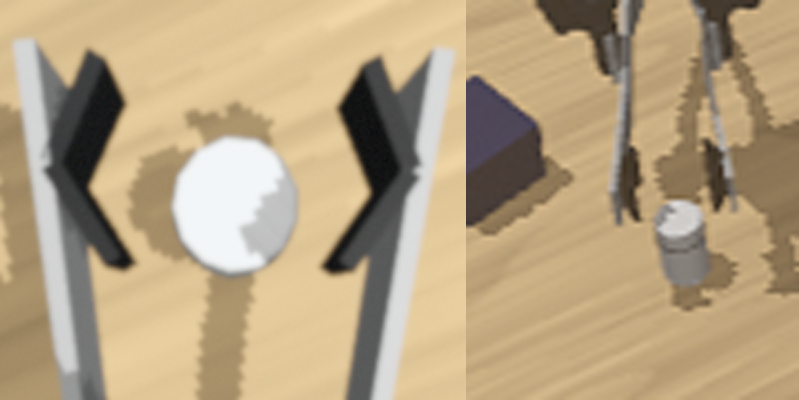

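Both jaws sit above and either side of the tin. In the crop the jaws' lower corners are at (125,100), (132,265), (340,105) and (325,270), and the tin's top is centred at (236,206).

Run:
```python
from h import *
w=pickle.load(open("f3.pkl","rb"))["wrist"];sc=pickle.load(open("f3.pkl","rb"))["scene"]
g=lambda q,z:ray(w,((q[0]+.5)/2.663-.5+170,(q[1]+.5)/2.6667-.5),z)
y=-.3955;f=np.array([np.cos(y),np.sin(y)]);l=np.array([-np.sin(y),np.cos(y)])
t=g((236,206),.042)[:2];print("tin",t)
def rel(P):v=P[:2]-t;return np.round([f@v,l@v],4)
for z in(.055,.058,.061):
  print(z,[rel(g(q,z)) for q in((125,100),(132,265),(340,105),(325,270))])
z=.084;print("top",[rel(g(q,z)) for q in((97,50),(50,168),(378,58),(418,170),(27,40),(443,50))])
S=lambda q,z:ray(sc,((q[0]-466+.5)/4.44-.5+140,(q[1]+.5)/4.444-.5+200),z)
t0=t.copy();t=S((680,218),.042)[:2];print("scene tin",t,[rel(S(q,.058)) for q in((618,222),(735,210))])
```

```text
tin [ 0.60276544 -0.29870961]
0.055 [array([0.0163, 0.0203]), array([-0.0119,  0.0199]), array([ 0.0155, -0.0184]), array([-0.0128, -0.0168])]
0.058 [array([0.0156, 0.0199]), array([-0.012 ,  0.0196]), array([ 0.0148, -0.018 ]), array([-0.0129, -0.0164])]
0.061 [array([0.0149, 0.0196]), array([-0.0121,  0.0192]), array([ 0.0142, -0.0176]), array([-0.013, -0.016])]
top [array([0.0162, 0.0208]), array([0.0006, 0.0285]), array([ 0.0151, -0.0195]), array([ 0.0003, -0.0263]), array([0.0174, 0.0307]), array([ 0.0162, -0.0288])]
scene tin [ 0.60488834 -0.29554705] [array([ 0.0108, -0.0304]), array([0.0139, 0.0293])]
```

```bash
python3 -m crank '{"travel":[[0,-0.05,-1],[0,-0.05,-2],[0,-0.05,-3],[0,-0.05,-4],[0,-0.05,-4.9]],"turn":[[0,0,0],[0,0,0],[0,0,0],[0,0,0],[0,0,0]],"gripper":[0.46,0.46,0.46,0.46,0.46]}'
python3 -m crank '{"travel":[[0,0,-0.1],[0,0,-0.1],[0,0,-0.1],[0,0,-0.1],[0,0,-0.1]],"turn":[[0,0,0],[0,0,0],[0,0,0],[0,0,0],[0,0,0]],"gripper":[0.48,0.5,0.52,0.54,0.56]}'
python3 -m crank '{"travel":[[0,0,0],[0,0,0],[0,0,0],[0,0,0],[0,0,0]],"turn":[[0,0,0],[0,0,0],[0,0,0],[0,0,0],[0,0,0]],"gripper":[0.58,0.6,0.62,0.64,0.66]}' 25
```

```text
clock: 11.45
position: [0.5231, -0.2614, 0.014]
tool_rot: [-3.142, 0.001, -0.395]
force: [-0.7, -0.5, -0.5]
grip_width: 0.0461
finger_force: 3.3
clock: 11.95
position: [0.5236, -0.2617, 0.0147]
tool_rot: [-3.142, -0.001, -0.395]
force: [0.5, -0.2, -1.2]
grip_width: 0.038
finger_force: 5.5
clock: 12.45
position: [0.5234, -0.2617, 0.0143]
tool_rot: [3.142, -0.0, -0.396]
force: [1.1, 0.4, -0.1]
grip_width: 0.0359
finger_force: 26.9
```

```bash
python3 -m crank '{"travel":[[0,0,0.4],[0,0,1],[0,0,2],[0,0,3],[0,0,4.2]],"turn":[[0,0,0],[0,0,0],[0,0,0],[0,0,0],[0,0,0]],"gripper":[0.68,0.68,0.68,0.68,0.68]}'
python3 -m crank '{"travel":[[0,0,1.5],[0,0,3.5],[0,0,6],[0,0,8.5],[0,0,10]],"turn":[[0,0,0],[0,0,0],[0,0,0],[0,0,0],[0,0,0]],"gripper":[0.68,0.68,0.68,0.68,0.68]}'
python3 -m crank '{"travel":[[0,0,1],[0,0,2],[0,0,2.5],[0,0,2.5],[0,0,2.5]],"turn":[[0,0,0],[0,0,0],[0,0,0],[0,0,0],[0,0,0]],"gripper":[0.68,0.68,0.68,0.68,0.68]}'
python3 - <<'E'
from workcell import bot
import cv2,numpy as np
w=bot.grab_frame("wrist")["pixels"][0:192,128:384,::-1];s=bot.grab_frame("scene")["pixels"][130:274,120:312,::-1]
cv2.imwrite("pics/w4.png",np.hstack([cv2.resize(w,(400,300)),cv2.resize(s,(400,300))]))
E
```

```text
clock: 12.95
position: [0.5234, -0.2616, 0.0574]
tool_rot: [-3.142, -0.0, -0.395]
force: [-0.4, 0.4, -1.2]
grip_width: 0.0361
finger_force: 26.6
clock: 13.45
position: [0.5238, -0.2619, 0.1593]
tool_rot: [-3.142, -0.002, -0.396]
force: [0.3, -0.3, -0.4]
grip_width: 0.0357
finger_force: 26.6
clock: 13.95
position: [0.5231, -0.2615, 0.1808]
tool_rot: [-3.142, 0.001, -0.395]
force: [0.1, 0.1, -1.8]
grip_width: 0.0359
finger_force: 26.6
```

View pics/w4.png

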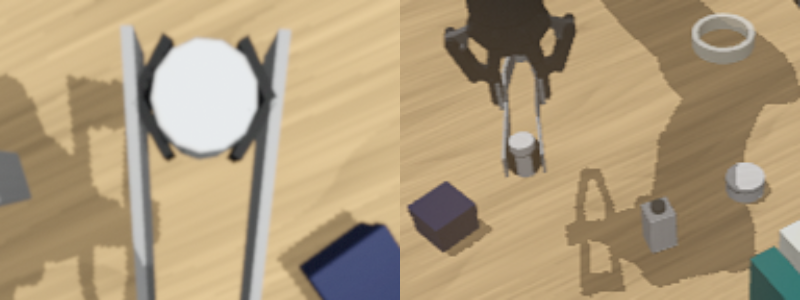

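The tin is held centred and upright. Next I carry it to the lid at this height.

```bash
python3 -m crank '{"travel":[[-0.1,1,0],[-0.3,3,0],[-0.7,6.5,0],[-1.1,10,0],[-1.5,14,0]],"turn":[[0,0,1],[0,0,3],[0,0,6],[0,0,9],[0,0,12]],"gripper":[0.68,0.68,0.68,0.68,0.68]}'
python3 -m crank '{"travel":[[-0.4,4,0],[-0.8,8,0],[-1.2,12,0],[-1.6,16,0],[-2,20,0]],"turn":[[0,0,3],[0,0,6],[0,0,9],[0,0,12],[0,0,15]],"gripper":[0.68,0.68,0.68,0.68,0.68]}'
python3 -m crank '{"travel":[[-0.4,4,0],[-0.8,8,0],[-1.2,11.5,0],[-1.6,14,0],[-1.8,15.6,0]],"turn":[[0,0,2],[0,0,4],[0,0,6],[0,0,7],[0,0,7]],"gripper":[0.68,0.68,0.68,0.68,0.68]}'
python3 -m crank '{"travel":[[0,0.1,0],[0,0.2,0],[0,0.2,0],[0,0.2,0],[0,0.2,0]],"turn":[[0,0,0],[0,0,0],[0,0,0],[0,0,0],[0,0,0]],"gripper":[0.68,0.68,0.68,0.68,0.68]}'
python3 -m crank '{"travel":[[0,0,0],[0,0,0],[0,0,0],[0,0,0],[0,0,0]],"turn":[[0,0,0],[0,0,0],[0,0,0],[0,0,0],[0,0,0]],"gripper":[0.68,0.68,0.68,0.68,0.68]}'
python3 - <<'E'
from workcell import bot
import cv2,numpy as np,pickle
d={n:bot.grab_frame(n) for n in("wrist","scene","top")};pickle.dump(d,open("f5.pkl","wb"))
s=d["scene"]["pixels"][60:204,270:462,::-1];w=d["top"]["pixels"][120:264,60:252,::-1]
cv2.imwrite("pics/w5.png",np.hstack([cv2.resize(w,(400,300)),cv2.resize(s,(400,300))]))
E
```

```text
clock: 14.55
position: [0.5075, -0.1191, 0.1812]
tool_rot: [-3.141, 0.0, -0.182]
force: [2.2, -0.3, -1.8]
grip_width: 0.0357
finger_force: 26.6
clock: 15.05
position: [0.4869, 0.0813, 0.1814]
tool_rot: [-3.141, -0.0, 0.081]
force: [1.0, 0.0, -1.4]
grip_width: 0.036
finger_force: 26.6
clock: 15.55
position: [0.4685, 0.2374, 0.1813]
tool_rot: [-3.141, 0.0, 0.203]
force: [0.1, -1.7, -1.0]
grip_width: 0.0358
finger_force: 26.6
clock: 16.05
position: [0.4705, 0.2357, 0.1813]
tool_rot: [3.141, -0.0, 0.197]
force: [-0.2, 0.2, -0.9]
grip_width: 0.036
finger_force: 26.6
clock: 16.55
position: [0.4703, 0.2364, 0.1813]
tool_rot: [-3.142, 0.0, 0.198]
force: [0.5, 0.6, 0.6]
grip_width: 0.0363
finger_force: 26.6
```

View pics/w5.png

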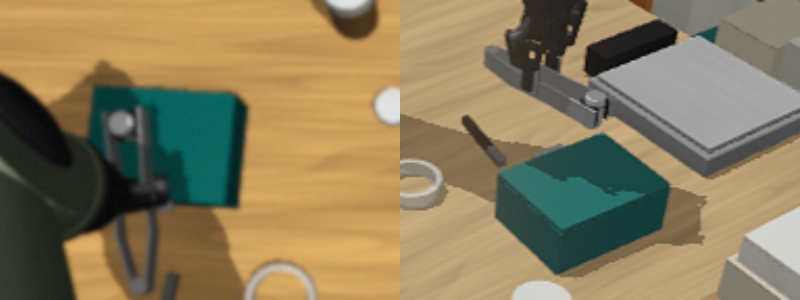

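The tin is upright above the shut lid, at top pixel (118.6,178.6) and scene pixel (364.6,107). I'll check its level position and hand in if it is right.

Run:
```python
from h import *
from workcell import bot
F=pickle.load(open("f5.pkl","rb"))
a=ray(F["top"],(118.6,178.6),.2085);b=ray(F["scene"],(364.6,107),.2085);print(a,b)
m=np.array([.557,.254]);e=max(np.linalg.norm(a[:2]-m),np.linalg.norm(b[:2]-m));print(e)
if e<.02: print(bot.job_done())
```

```text
[0.55800988 0.24794462 0.2085    ] [0.56622339 0.24897423 0.2085    ]
0.010503776398436204
the job is handed in; nothing more can be done
None
```

I handed the job in at about 16.7 s: the lid is shut, and the squeezed tongs hold the tin upright, within about 10 mm of the lid's middle and about 88 mm above it; no judging result came back.

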